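Feel a tester seat for a lost basket, seat the small vessel, set the dial

ROBOT

A 6-joint arm with a two-finger parallel gripper is mounted at the origin on the work surface. World frame = base frame: x ahead of the robot, y to its left, z up, the work surface at z = 0. Lengths are in mm, angles in rad, forces in N, time in s.
With the tool pointing down it reaches from about 350 to 850 mm from the base axis. Payload 8.1 kg.
Tool frame: the origin (TCP) lies midway between the tips of the shut fingers; the grasp point (between the pads) lies 19 mm behind it; x points along the fingers, z is the direction in which the jaws open and shut, and the axes are right-handed (so a half turn about x gives the same grasp; the last joint's range is limited). The gripper opens to 93 mm and grips with 3 to 60 N. Pads are 15 mm wide; open, the fingers measure 128 mm over their backs; the gripper's body (75 mm by 188 mm) begins 65 mm behind the grasp point.
Start: joints at [-1.387, 0.13, 1.488, -0, 1.523, -0.085], TCP at [159.365, -578.453, 218.635] pointing down, gripper open.
Joint ranges: [-2.96, 2.96], [-0.89, 2.26], [0.02, 2.5], [-1.34, 4.48], [0, 2.73], [-2.66, 2.66]. Speed limits (rad/s): [2.39, 2.39, 2.79, 3.14, 3.14, 3.14].

INTERFACE

Orientations are given as a unit quaternion [w, x, y, z].
In Python, from station import robot gives the robot as it stands. The module is installed in compiled form; this text tells all that it offers.
- The arm moves only by the tool send_rows, never from a script. Its argument "deltas" is a list that holds one entry, the list of rows, each a list of 7 numbers: the turn, a rotation vector about the tool's x, y, z in units of 5 degrees (1.0 is 5 degrees), then the shift along the tool's x, y, z in units of 25 mm (1.0 is 25 mm), then the opening, from 0 (shut) to 1 (fully open). A call has 1 to 12 rows; each row is the pose to reach, as a shift and turn from the pose commanded when the call began, along the tool's axes at that moment; what a row does not reach only later rows make up. A row lasts 1/12 s, in which the tool goes at most 41.7 mm and 7.16 degrees, less where a joint would pass 70% of its speed; a pose out of reach is approached as far as the arm can. A call with a gripper value outside its range is refused whole. The fingers move at their own pace and stop on an object; "squeeze" is the grip in N (left out, the last holds). Time passes only in rows, so rows that repeat a pose let the fingers close. It gives the time, the measured TCP pose, the force and the opening at its end, in the units of the state.
- robot.sense(): the state, without advancing time (a new reading comes with each control period).
- robot.get_image(name): name is "side" or "top"; returns (picture, depth): 480x640x3 uint8, red, green, blue; 480x640 float32, mm along the optical axis (not along the pixel's ray), 0 where there is no reading.
- robot.get_calibration(name): a dict with "vertical_fov" (degrees; the focal length in pixels is half the picture's height over the tangent of half this angle, whatever the lens; pixels are square), "cx", "cy" (the principal point, pixels), "T" (4x4, takes a point from camera to world coordinates). Camera axes: x right, y down, z forward; pixel columns grow to the right and rows downward; lengths in mm; the calibration is good to about 2 mm. A picture is of the moment at which its call begins. get_calibration takes no time and is no camera call.
- robot.sign_off(): hands the job in, once; it reports no verdict.
The state is a dict: "clock": time; "joint_pos": joint angles; "qvel": joint speeds; "effort": joint torques, N m; "position": TCP position; "eef_rot": TCP orientation; "force": force on the tool from outside, world axes, zero at the start; "torque": the same for the moment, N m; "gripper_width": finger opening in mm.
Only numpy, scipy, OpenCV 4.12 (cv2) and the standard library are available. Lean on these libraries where they do the work, as an engineer would, in place of code of your own. Each camera call takes 0.05 s, during which the arm holds its last target.

TASK

A spent basket may have dropped off into the open seat of the tester station: before touching the small vessel, reach down to the floor of the seat with the open fingers and close them to feel for it, and if there is one, take it out and put it in the steel tray. Then lower the small vessel gently into the seat until its flange lies flat on the deck, and last turn the dial so that its pointer stands at the raised index mark. Leave the spent basket in the tray and do not disturb the other things on the bench.

Things in the scene. Friction and masses are not known exactly. Their poses are not given: they have to be found in the camera images.
- station: the tester station: a fixed bare-metal block 200 x 280 x 50 mm (x, y, z), at differing places and yaws; origin at the centre of its underside, z up. In its top (deck, 50 mm above the bench) it has one round seat 96 mm wide and 45 mm deep with its axis at x 0, y +65 mm of this frame, a dial at x -30, y -88 mm, and an upright probe mast, an obstacle 24 mm wide at the foot and 18 mm at the head, at x +55, y -20 mm, reaching 180 mm above the bench
- seat (a point): centre of the seat's flat floor, 5 mm above the bench and 45 mm below the deck; axes as the station's. A spent basket may or may not be standing on this floor: a plain steel cylinder 22 mm wide, 36 mm high, 40 to 75 g, upright, within 4 mm of the centre, so its top is 9 mm below the deck; its pose is not given. Fingers opened to about 45 mm fit around it in the seat. There is only one spent basket; if it is not in the seat it already stands in the tray
- tray: fixed open steel tray 110 x 150 x 28 mm (x, y, z) with 5 mm walls and floor, for spent baskets; origin at the centre of its underside. The spent basket may already stand upright near its middle (within 30 mm in x and 45 mm in y). With the basket in the seat the tray is empty
- vessel: the small vessel, loose, upright, 210 to 365 g: a clear round body 91 mm wide and 34 mm high, tapering to 60 mm over its lowest 16 mm; above it a white flange 112 mm wide and 8 mm thick (34 to 42 mm high); above it a white round stem 22 mm wide to grip, from 42 to 78 mm high. Origin at the centre of its underside, z up. Seated, its flange lies on the deck and its origin is 11 mm above the seat's floor
- dial (a joint): angle of the dial in rad, growing counter-clockwise seen from above; 0 when the pointer points along the station's +x; it stays where it is left and turns from -1.7 to 1.7 with light friction (about 0.05 N m). It starts 0.6 to 1.5 rad clockwise of the index mark
- dial_grip (a point): on the dial's upright axis at the height to grip, 75 mm above the bench. The grip is a black bar 44 mm long (along this point's x, towards the pointer), 11 mm wide (y) and 24 mm high (63 to 87 mm above the bench), above a round foot 42 mm wide
- pointer (a point): the pointer end of the dial's bar (the end with the white line), 22 mm from its axis, 75 mm above the bench; its x points outward from the dial's axis along the bar
- index: flat white disc 80 mm wide on the deck under the dial, at a differing yaw; origin on the dial's axis at deck height; its x axis points from there to the raised index mark, a black rib 14 x 4 mm, its middle 31 mm out, the only rib on the disc
- cover: bystander, loose: a flat white seat cover, 112 mm wide, 8 mm thick, with a stem 22 mm wide up to 26 mm high and no body below; origin under its centre
- cylinder: bystander, loose: measuring cylinder 170 mm tall, foot 48 mm wide; origin under its centre
- reagent: bystander, loose: brown bottle 56 mm wide, 150 mm tall; origin under its centre
- jar: bystander, loose: white jar 50 mm wide, 75 mm tall; origin under its centre
- beaker: bystander, loose: glass beaker 66 mm wide, 85 mm tall; origin under its centre
Mind the look-alikes: they are no part of the job. What is shaped like the vessel but purple or turquoise is not meant. Leave any blue look-alike of the tray alone.

How it is judged:
By the outcome, as a careful person would: the job done as asked, in the order asked, and still so for the second after the job is handed in, with the robot touching nothing.
It also fails if it takes over 72 s, if anything falls off the work surface, if the arm or the gripper's body presses on something with over 40 N, if the wrist force passes 120 N, or if a joint passes its speed limit or range.

## Working session

There is one attempt and no reset: what is moved stays moved. The work goes in short steps, Python scripts to look and compute and a tool call to move; the robot and the scene stay as the last step left them, time stands still between calls to the robot, and variables do not carry over. Pictures are saved under pics/ and viewed, and the job is handed in when it is done.

Besides the shell and the picture viewer there is one more tool, called after "Emit:" by a JSON object that holds its "fn" and its "kwargs". send_rows: Moves the arm, as the interface text tells. Its arguments: {"type":"object","properties":{"deltas":{"type":"array"},"squeeze":{"type":"number"}},"required":["deltas"]}

```bash
mkdir -p pics; cat > h.py <<'E'
import numpy as np, cv2
from station import robot
def cal(n):
    c=robot.get_calibration(n); f=240/np.tan(np.radians(c["vertical_fov"])/2); return f,c["cx"],c["cy"],np.array(c["T"])
def ray(n,u,v,z):
    f,cx,cy,T=cal(n); d=T[:3,:3]@np.array([(u-cx)/f,(v-cy)/f,1]); o=T[:3,3]; return o+d*(z-o[2])/d[2]
def proj(n,p):
    f,cx,cy,T=cal(n); q=T[:3,:3].T@(np.array(p)-T[:3,3]); return q[0]/q[2]*f+cx,q[1]/q[2]*f+cy
def cloud(n,d):
    f,cx,cy,T=cal(n); v,u=np.mgrid[:480,:640]; P=np.stack([(u-cx)/f*d,(v-cy)/f*d,d],-1); return P@T[:3,:3].T+T[:3,3]
def snap(tag):
    for n in("top","side"):
        im,d=robot.get_image(n); cv2.imwrite(f"pics/{tag}_{n}.png",im[:,:,::-1]); np.save(f"pics/{tag}_{n}.npy",d)
E
python3 - <<'E'
from h import *
snap("a"); print(robot.sense())
for n in("top","side"): print(robot.get_calibration(n))
E
```

```text
{'clock': 0.1, 'joint_pos': array([-1.38742193e+00,  1.31081543e-01,  1.48917858e+00,  6.09512272e-06,
        1.52298042e+00, -8.54007270e-02]), 'qvel': array([ 0.0017263 , -0.0020931 , -0.00242417,  0.0005606 , -0.00042816,
        0.00155913]), 'effort': array([ 1.10181962e-03, -5.61338818e+01, -4.93097198e+01,  7.69816828e-02,
        2.91630684e-02, -8.22966058e-05]), 'position': array([ 159.26040109, -577.94818303,  217.69028294]), 'eef_rot': array([ 0.56205304,  0.42889292,  0.56291345, -0.42810712]), 'force': array([-0.0984409 , -0.41969057,  0.04436794]), 'torque': array([-0.03889506, -0.01125941,  0.01135211]), 'gripper_width': 92.70123369694767}
{'vertical_fov': 54.424919045239086, 'cx': 325.4624393628311, 'cy': 235.9003099974981, 'T': array([[ 4.91594693e-02, -9.77992364e-01,  2.02766573e-01,
         3.45978044e+02],
       [-9.98790457e-01, -4.79356316e-02,  1.09452323e-02,
        -4.82693155e+01],
       [-9.84609868e-04, -2.03059380e-01, -9.79165930e-01,
         1.12412154e+03],
       [ 0.00000000e+00,  0.00000000e+00,  0.00000000e+00,
         1.00000000e+00]])}
{'vertical_fov': 43.2040978378757, 'cx': 321.85018486091553, 'cy': 239.23165466038174, 'T': array([[ 9.96585250e-01, -5.17492448e-02,  6.43417016e-02,
         4.80294894e+02],
       [-8.14478828e-02, -7.44141928e-01,  6.63037731e-01,
        -8.76558398e+02],
       [ 1.35676560e-02, -6.66014119e-01, -7.45815736e-01,
         1.02241961e+03],
       [ 0.00000000e+00,  0.00000000e+00,  0.00000000e+00,
         1.00000000e+00]])}
```

View pics/a_top.png

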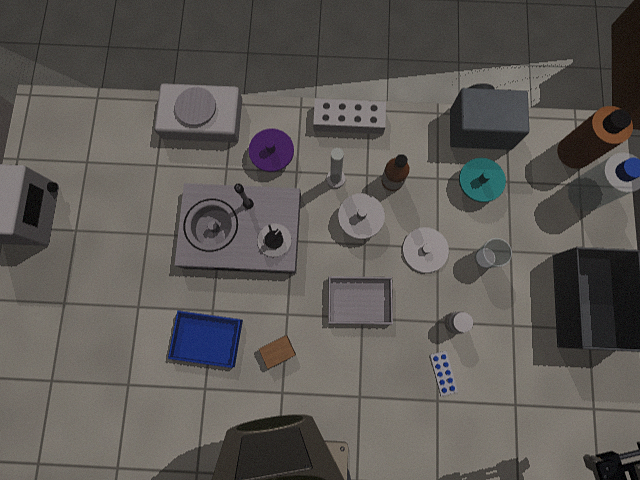

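View pics/a_side.png

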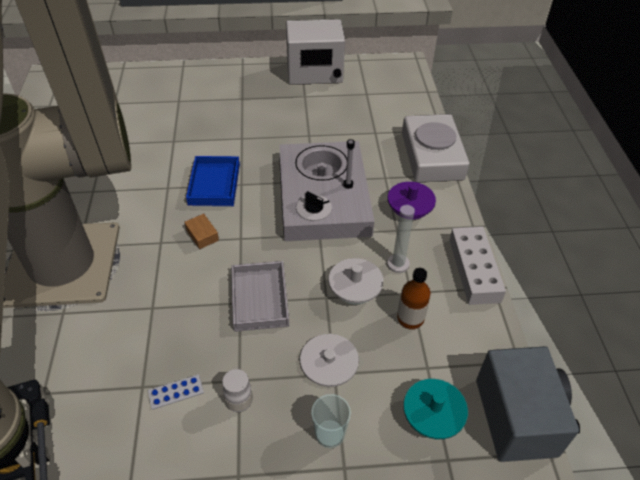

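The top view shows the station at about (238,228), the seat at (211,225), the dial at (273,240), the vessel at (361,215), the cover at (425,250) and the tray at (360,302), which looks empty. I'll zoom in and measure.

```bash
python3 - <<'E'
from h import *
im=cv2.imread("pics/a_top.png"); c=cv2.resize(im[170:290,165:315],None,fx=5,fy=5,interpolation=cv2.INTER_CUBIC); cv2.imwrite("pics/c1.png",c)
im=cv2.imread("pics/a_side.png"); c=cv2.resize(im[130:250,265:385],None,fx=5,fy=5,interpolation=cv2.INTER_CUBIC); cv2.imwrite("pics/c2.png",c)
d=np.load("pics/a_top.npy"); P=cloud("top",d)
def show(name,u0,u1,v0,v1,z0,z1):
    Q=P[v0:v1,u0:u1].reshape(-1,3); m=(Q[:,2]>z0)&(Q[:,2]<z1); Q=Q[m]
    if len(Q)<3: print(name,len(Q));return
    r=cv2.minAreaRect(Q[:,:2].astype(np.float32)); (x,y),rad=cv2.minEnclosingCircle(Q[:,:2].astype(np.float32))
    print(name,len(Q),Q.mean(0).round(1),"rect",np.round(r[0],1),np.round(r[1],1),round(r[2],1),"circ",round(x,1),round(y,1),round(rad,1))
show("deck",165,310,170,285,42,56)
show("seatfloor",180,245,195,255,-5,20)
show("basket",185,235,200,250,30,46)
show("dialbar",250,300,215,265,78,95)
show("mast",225,265,175,215,150,190)
show("flange",330,390,185,245,36,46)
show("stem",330,390,185,245,66,90)
show("coverfl",398,452,222,280,3,13)
show("coverstem",398,452,222,280,20,32)
show("traywalls",320,400,270,335,20,33)
show("trayfl",335,387,285,320,-2,12)
E
```

```text
deck 8152 [580.2 165.4  49.5] rect [603.6 172.7] [246.3 281.7] 0.1 circ 583.7 172.2 171.8
seatfloor 1003 [590.5 246.2   5.2] rect [598.7 275.9] [153.5  92.6] 72.0 circ 615.4 271.2 81.3
basket 242 [594.  249.7  40.6] rect [583.6 239.7] [117.  117.1] 6.3 circ 583.6 242.8 77.2
dialbar 103 [552.3  84.   86. ] rect [552.6  83.2] [12.2 43.5] 48.7 circ 553.2 83.7 22.0
mast 80 [637.  151.  175.7] rect [638.2 151.8] [17.9 17.1] 80.3 circ 638.0 152.2 9.4
flange 1534 [ 624.  -117.9   41.3] rect [ 629.5 -133. ] [110.7 142.3] 17.7 circ 643.2 -133.0 79.2
stem 74 [ 624.2 -118.    76.7] rect [ 624.9 -118.2] [21.6 18.6] 4.1 circ 625.0 -118.6 11.0
coverfl 1610 [ 555.8 -279.1    7.3] rect [ 554.6 -280.8] [141.1 130.8] 2.9 circ 554.3 -275.5 91.9
coverstem 65 [ 556.2 -279.3   25.2] rect [ 556.4 -279.3] [18.4 20.7] 47.5 circ 556.2 -279.4 10.7
traywalls 511 [ 426.3 -124.    26.9] rect [ 426.5 -124.3] [109.6 150.2] 2.8 circ 425.5 -123.9 90.8
trayfl 1807 [ 421.6 -126.9    4.4] rect [ 421.9 -127.5] [ 81.  122.8] 2.7 circ 421.7 -127.3 73.1
```

View pics/c1.png

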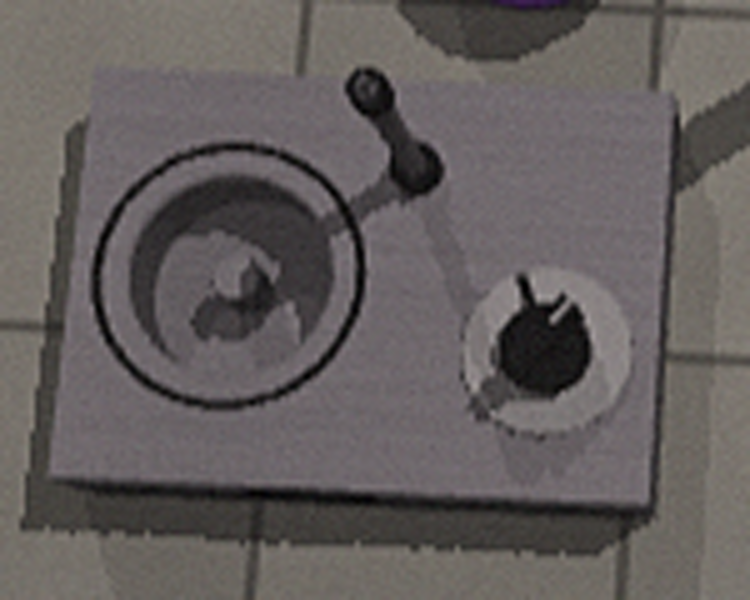

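View pics/c2.png

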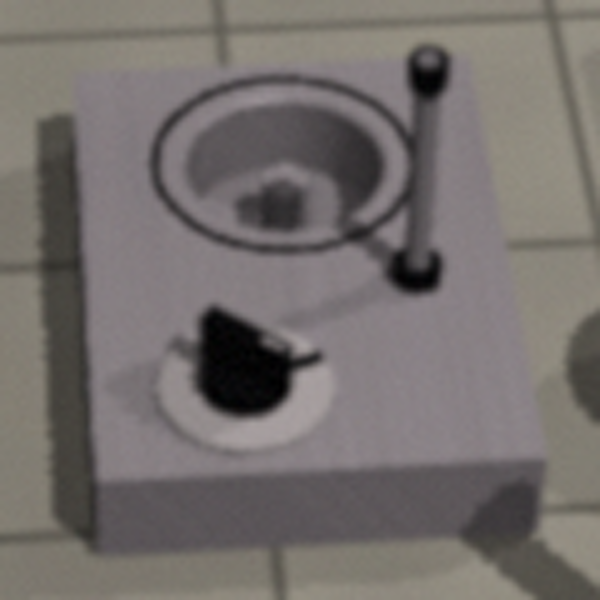

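A basket does stand in the seat: its top is at crop pixel (232,275) and it casts a shadow. The dial's white line is at (563,308) and the rib at (525,290). Now refining these.

```bash
python3 - <<'E'
from h import *
P={n:cloud(n,np.load(f"pics/a_{n}.npy")) for n in("top","side")}
I={n:cv2.imread(f"pics/a_{n}.png") for n in P}
def fitc(Q):
    A=np.c_[2*Q[:,:2],np.ones(len(Q))]; s=np.linalg.lstsq(A,(Q[:,:2]**2).sum(1),rcond=None)[0]; return s[:2].round(1),round(np.sqrt(s[2]+s[0]**2+s[1]**2),1)
def sel(n,c,r,z0,z1):
    Q=P[n].reshape(-1,3); m=(np.hypot(Q[:,0]-c[0],Q[:,1]-c[1])<r)&(Q[:,2]>z0)&(Q[:,2]<z1); return Q[m], I[n].reshape(-1,3)[m]
for n in P:
    print("==",n)
    # deck rectangle
    Q=P[n].reshape(-1,3); m=(abs(Q[:,0]-583)<125)&(abs(Q[:,1]-172)<165)&(abs(Q[:,2]-50)<4); D=Q[m]
    r=cv2.minAreaRect(D[:,:2].astype(np.float32)); print("deck",np.round(r[0],1),np.round(r[1],1),round(r[2],2),D[:,2].mean().round(1))
    for nm,c,r,z0,z1 in [("basket",(583,237),20,36,46),("floor",(583,237),50,2,9),("mast",(638,152),15,170,186),("bar",(552.5,84),26,82,92),("stem",(624,-118),18,72,84),("flange",(624,-118),65,37,46),("cstem",(556,-279),18,22,30)]:
        q,_=sel(n,c,r,z0,z1)
        if len(q)<6: print(nm,len(q)); continue
        e=cv2.minAreaRect(q[:,:2].astype(np.float32))
        w,V=np.linalg.eigh(np.cov(q[:,:2].T)); v=V[:,1]
        print(nm,len(q),q.mean(0).round(1),"rect",np.round(e[0],1),np.round(e[1],1),"rad",cv2.minEnclosingCircle(q[:,:2].astype(np.float32)),"dir",np.degrees(np.arctan2(v[1],v[0])).round(1))
    # seat rim: deck ring inner pts
    q,_=sel(n,(583,237),56,47,53); ang=np.arctan2(q[:,1]-237,q[:,0]-583); k=(ang*18/np.pi).astype(int)
    R=np.hypot(q[:,0]-583,q[:,1]-237); inn=np.array([q[k==i][R[k==i].argmin()] for i in np.unique(k)]); print("rim",fitc(inn))
    # rib: dark points on disc
    q,c=sel(n,(552.5,84),42,49,58); g=c.mean(1); R=np.hypot(q[:,0]-552.5,q[:,1]-84); m=(g<60)&(R>24)
    print("rib pts"); print(np.c_[q[m],g[m]].round(0)[:40]); 
    q,c=sel(n,(552.5,84),26,80,95); g=c.mean(1); print("white",q[g>90].round(1).tolist())
E
```

```text
== top
deck [582.9 172.2] [202.5 281. ] 0.1 49.6
basket 64 [584.1 235.2  40.4] rect [584.5 235.2] [19.4 19.7] rad ((584.0405883789062, 235.7310333251953), 10.658307075500488) dir -142.1
floor 771 [587.9 242.8   4.9] rect [587.7 242.7] [86.5 86. ] rad ((586.9737548828125, 240.45840454101562), 47.34136962890625) dir 143.8
mast 66 [637.8 151.4 178.7] rect [638.4 151.7] [17.9 16.6] rad ((637.9759521484375, 152.18772888183594), 9.420284271240234) dir 54.3
bar 96 [553.   83.8  86.4] rect [553.3  83.8] [11.3 43.6] rad ((553.9036254882812, 84.50164031982422), 21.849897384643555) dir 140.2
stem 70 [ 624.6 -118.2   77.1] rect [ 624.9 -118.2] [21.6 18.6] rad ((625.0230102539062, -118.71540069580078), 10.957761764526367) dir 178.8
flange 1513 [ 624.2 -117.8   41.4] rect [ 624.9 -118.1] [110.3 111.1] rad ((625.4553833007812, -118.47882843017578), 56.34286117553711) dir 178.4
cstem 58 [ 556.5 -279.5   25.7] rect [ 556.4 -279.3] [18.4 20.7] rad ((556.2421264648438, -279.4083251953125), 10.660298347473145) dir 131.6
rim (array([583.2, 236.5]), np.float64(48.3))
rib pts
[[587.  97.  56.  35.]
 [584. 
[... 1191 characters left out ...]

flange 1675 [ 623.8 -123.1   41.9] rect [ 624.4 -119. ] [112.5 110.5] rad ((623.4502563476562, -118.83975982666016), 58.089542388916016) dir -143.4
cstem 96 [ 556.  -280.7   25.6] rect [ 556.2 -279.9] [22. 19.] rad ((555.8156127929688, -279.9733581542969), 11.306401252746582) dir 85.0
rim (array([582.4, 235.2]), np.float64(47.7))
rib pts
[[533. 112.  51.  60.]
 [533. 108.  52.  56.]
 [583.  98.  55.  59.]
 [585.  96.  57.  44.]
 [576.  95.  56.  30.]
 [578.  94.  57.  34.]
 [580.  94.  57.  36.]
 [576.  95.  53.  36.]]
white [[532.3, 89.4, 89.3], [532.6, 95.1, 80.6], [562.7, 79.9, 87.2], [564.8, 79.2, 87.8], [562.5, 77.7, 86.3], [564.5, 75.5, 88.3], [566.9, 77.4, 86.3], [569.2, 77.8, 85.8]]
```

```bash
cat >> h.py <<'E'
from scipy.spatial.transform import Rotation as Rr
def Rt():
    q=robot.sense()["eef_rot"]; return Rr.from_quat(q,scalar_first=True)
def downR(jaw_deg):  # tool x down, z along jaw dir
    a=np.radians(jaw_deg); z=np.array([np.cos(a),np.sin(a),0]); x=np.array([0,0,-1.]); y=np.cross(z,x); return Rr.from_matrix(np.c_[x,y,z])
def go(target,jaw=None):
    s=robot.sense(); R=Rt(); d=R.inv().apply(np.array(target)-s["position"])/25
    zz=R.as_matrix()[:,2]; cur=np.degrees(np.arctan2(zz[1],zz[0]))
    r=np.zeros(3)
    if jaw is not None:
        c=[(R.inv()*downR(jaw+k)).as_rotvec() for k in(0,180)]; r=min(c,key=np.linalg.norm); r=np.degrees(r)/5
    print("pos",s["position"].round(1),"jaw",round(cur,1),"j6",s["joint_pos"][5].round(2),"clk",s["clock"],"->",np.round(r,2),np.round(d,2))
E
python3 - <<'E'
from h import *
print(Rt().as_matrix().round(2))
go((584,236,140),0); go((584,236,140),90)
d=np.load("pics/a_top.npy"); P=cloud("top",d)
for nm,u0,u1,v0,v1,z0,z1 in [("cyl",320,355,140,192,100,200),("reag",375,420,145,195,100,170),("jar",440,480,305,340,60,90),("any>120",0,640,0,480,0,0)]:
    Q=P[v0:v1,u0:u1].reshape(-1,3); Q=Q[(Q[:,2]>z0)&(Q[:,2]<z1)]
    if len(Q): print(nm,len(Q),Q.min(0).round(0),Q.max(0).round(0))
P2=cloud("side",np.load("pics/a_side.npy"))
Q=P2[200:275,380:420].reshape(-1,3); Q=Q[(Q[:,2]>100)&(Q[:,2]<180)];print("cyl side",len(Q),Q.min(0).round(0),Q.max(0).round(0))
Q=P2[265:330,395:435].reshape(-1,3); Q=Q[(Q[:,2]>100)&(Q[:,2]<180)];print("reag side",len(Q),Q.min(0).round(0),Q.max(0).round(0))
print(ray("top",336,182,2),ray("top",395,181,20))
E
```

```text
[[-0.    0.96  0.27]
 [ 0.    0.27 -0.96]
 [-1.    0.   -0.  ]]
pos [ 159.3 -577.9  217.7] jaw -74.6 j6 -0.09 clk 0.1 -> [-1.492e+01 -1.000e-02 -1.000e-02] [  3.16  25.02 -26.87]
pos [ 159.3 -577.9  217.7] jaw -74.6 j6 -0.09 clk 0.1 -> [ 3.08 -0.02  0.  ] [  3.16  25.02 -26.87]
cyl 251 [713. -67. 100.] [743. -40. 174.]
reag 323 [ 706. -217.  100.] [ 750. -173.  154.]
jar 348 [ 364. -371.   60.] [ 406. -327.   80.]
cyl side 489 [ 712. -200.  100.] [741. -39. 173.]
reag side 541 [ 704. -222.  100.] [ 751. -174.  153.]
[717.94988446 -55.3944822    2.        ] [ 721.70482934 -201.06891593   20.        ]
```

Emit:
{"fn": "send_rows", "kwargs": {"deltas": [[[-0.4,0,0,0,0.5,-0.5,0.48],[-1.0,0,0,0,1.4,-1.5,0.48],[-1.7,0,0,0,2.5,-2.6,0.48],[-2.4,0,0,0,3.6,-3.8,0.48],[-3.1,0,0,0.2,4.7,-5.0,0.48],[-3.8,0,0,0.4,5.8,-6.2,0.48],[-4.5,0,0,0.6,6.9,-7.4,0.48],[-5.2,0,0,0.8,8.0,-8.6,0.48],[-5.9,0,0,1.0,9.1,-9.8,0.48],[-6.6,0,0,1.2,10.2,-11.0,0.48],[-7.3,0,0,1.4,11.3,-12.2,0.48],[-8.0,0,0,1.6,12.4,-13.4,0.48]]]}}

```text
clock: 1.1
position: [369.5, -171.2, 178.3]
eef_rot: [0.675, 0.209, 0.675, -0.209]
force: [1.2, -0.9, 0.3]
gripper_width: 44.6
```

```bash
python3 -c "
from h import *
go((584,236,140),0)"
```

```text
pos [ 369.5 -171.2  178.3] jaw -34.4 j6 0.04 clk 1.1 -> [-6.89  0.    0.  ] [ 1.53 18.29 -2.14]
```

Emit:
{"fn": "send_rows", "kwargs": {"deltas": [[[-0.6,0,0,0.1,1.6,-0.2,0.48],[-1.2,0,0,0.2,3.2,-0.4,0.48],[-1.8,0,0,0.3,4.8,-0.6,0.48],[-2.4,0,0,0.4,6.4,-0.8,0.48],[-3.0,0,0,0.5,8.0,-1.0,0.48],[-3.6,0,0,0.6,9.6,-1.2,0.48],[-4.2,0,0,0.7,11.2,-1.4,0.48],[-4.8,0,0,0.8,12.8,-1.6,0.48],[-5.4,0,0,1.0,14.4,-1.8,0.48],[-6.0,0,0,1.2,16.0,-2.0,0.48],[-6.5,0,0,1.4,17.4,-2.1,0.48],[-6.9,0,0,1.5,18.3,-2.15,0.48]]]}}

```text
clock: 2.1
position: [584.9, 237.1, 139.5]
eef_rot: [0.707, -0.001, 0.708, 0.001]
force: [0.8, -0.1, 0.7]
gripper_width: 44.8
```

Emit:
{"fn": "send_rows", "kwargs": {"deltas": [[[0,0,0,0,0,0,0.48],[0,0,0,0,0,0,0.48],[0,0,0,0,0,0,0.48]]]}}

```text
clock: 2.35
position: [584.2, 233.4, 140.6]
eef_rot: [0.707, 0.001, 0.708, -0.001]
force: [-0.2, 0.5, 0.5]
gripper_width: 45.0
```

```bash
python3 -c "
from h import *
go((584,236,80),0); snap('b')
im=cv2.imread('pics/b_top.png')[150:270,150:270]; im2=cv2.imread('pics/b_side.png')[80:240,240:400]
cv2.imwrite('pics/b2.png',np.hstack([cv2.resize(im,(400,400)),cv2.resize(im2,(400,400))]))"
```

```text
pos [584.2 233.4 140.6] jaw -0.1 j6 0.3 clk 2.35 -> [-0.03 -0.01  0.01] [ 2.42  0.11 -0.01]
```

View pics/b2.png

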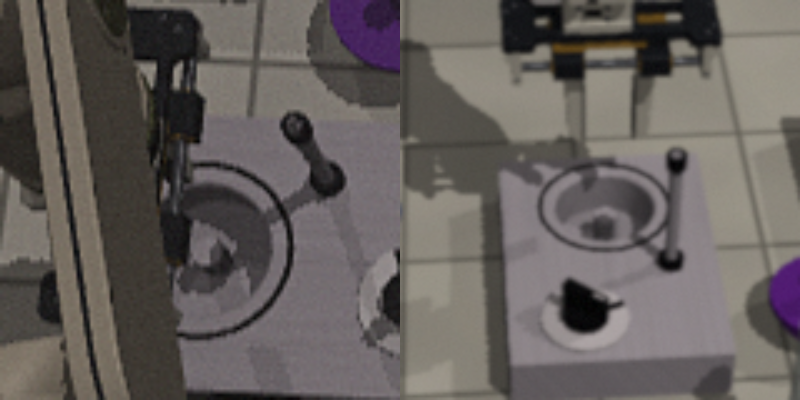

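The open fingers hang above the seat, with the basket visible between them. Descending.

Emit:
{"fn": "send_rows", "kwargs": {"deltas": [[[0,0,0,0.3,0.05,0,0.48],[0,0,0,0.7,0.1,0,0.48],[0,0,0,1.2,0.1,0,0.48],[0,0,0,1.7,0.1,0,0.48],[0,0,0,2.2,0.1,0,0.48],[0,0,0,2.6,0.1,0,0.48],[0,0,0,2.8,0.1,0,0.48],[0,0,0,2.8,0.1,0,0.48],[0,0,0,2.8,0.1,0,0.48]]]}}

```text
clock: 3.2
position: [584.6, 236.4, 70.7]
eef_rot: [0.707, 0.001, 0.707, -0.001]
force: [0.2, -0.2, 0.7]
gripper_width: 44.5
```

```bash
python3 -c "
from h import *
go((584,236,7.5),0)"
```

```text
pos [584.6 236.4  70.7] jaw -0.1 j6 0.3 clk 3.2 -> [-0.02 -0.01  0.  ] [ 2.53 -0.02 -0.02]
```

Emit:
{"fn": "send_rows", "kwargs": {"deltas": [[[0,0,0,0.3,0,0,0.48],[0,0,0,0.6,0,0,0.48],[0,0,0,0.9,0,0,0.48],[0,0,0,1.2,0,0,0.48],[0,0,0,1.5,0,0,0.48],[0,0,0,1.8,0,0,0.48],[0,0,0,2.1,0,0,0.48],[0,0,0,2.3,0,0,0.48],[0,0,0,2.45,0,0,0.48],[0,0,0,2.5,0,0,0.48],[0,0,0,2.5,0,0,0.48]]], "squeeze": 12}}

```text
clock: 4.12
position: [584.6, 236.4, 8.2]
eef_rot: [0.707, 0.001, 0.707, -0.001]
force: [1.2, 0.6, 1.0]
gripper_width: 44.3
```

Emit:
{"fn": "send_rows", "kwargs": {"deltas": [[[0,0,0,0,0,0,0.3],[0,0,0,0,0,0,0.15],[0,0,0,0,0,0,0],[0,0,0,0,0,0,0],[0,0,0,0,0,0,0],[0,0,0,0,0,0,0],[0,0,0,0,0,0,0]]], "squeeze": 12}}

```text
clock: 4.7
position: [585.1, 236.6, 9.0]
eef_rot: [0.707, 0.001, 0.707, -0.001]
force: [-0.1, 1.0, 2.8]
gripper_width: 21.5
```

Stopped at 21.5 mm, so the basket is gripped. Lifting.

Emit:
{"fn": "send_rows", "kwargs": {"deltas": [[[0,0,0,-0.2,0,0,0],[0,0,0,-0.5,0,0,0],[0,0,0,-0.9,0,0,0],[0,0,0,-1.3,0,0,0],[0,0,0,-1.8,0,0,0],[0,0,0,-2.3,0,0,0],[0,0,0,-2.9,0,0,0],[0,0,0,-3.5,0,0,0],[0,0,0,-4.1,0,0,0],[0,0,0,-4.6,0,0,0],[0,0,0,-5.0,0,0,0],[0,0,0,-5.2,0,0,0]]], "squeeze": 15}}

```text
clock: 5.7
position: [585.7, 236.8, 141.2]
eef_rot: [0.708, 0.001, 0.706, -0.0]
force: [-0.3, 0.4, -0.0]
gripper_width: 21.2
```

```bash
python3 -c "
from h import *
snap('c'); go((426,-124,120),0); print(robot.sense()['gripper_width'])
im=cv2.imread('pics/c_top.png')[150:270,150:270]; im2=cv2.imread('pics/c_side.png')[80:240,240:400]
cv2.imwrite('pics/c2b.png',np.hstack([cv2.resize(im,(400,400)),cv2.resize(im2,(400,400))]))"
```

```text
pos [585.5 236.7 140.1] jaw -0.1 j6 0.3 clk 5.8 -> [-0.02  0.02 -0.01] [  0.78 -14.44  -6.36]
21.560156599496313
```

View pics/c2b.png

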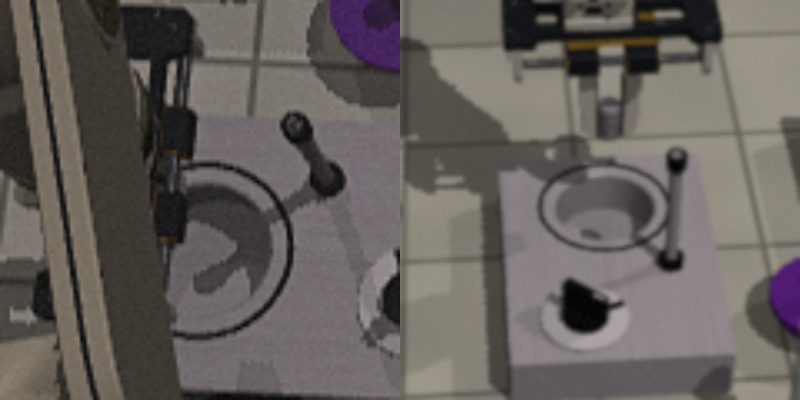

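The basket is out and hangs between the fingers, and the seat is empty. Next it goes to the tray, turning the jaw along y on the way.

Emit:
{"fn": "send_rows", "kwargs": {"deltas": [[[0.4,0,0,0,-0.3,-0.1,0],[1.2,0,0,0,-0.9,-0.4,0],[2.1,0,0,0,-1.7,-0.7,0],[3.0,0,0,0,-2.6,-1.1,0],[3.9,0,0,0,-3.5,-1.5,0],[4.8,0,0,0,-4.4,-1.9,0],[5.7,0,0,0,-5.3,-2.3,0],[6.6,0,0,0,-6.2,-2.7,0],[7.5,0,0,0,-7.1,-3.1,0],[8.4,0,0,0,-8.0,-3.5,0],[9.3,0,0,0,-8.8,-3.9,0],[10.0,0,0,0,-9.4,-4.1,0]]]}}

```text
clock: 6.8
position: [479.7, -0.1, 137.1]
eef_rot: [0.639, 0.301, 0.64, -0.302]
force: [-0.2, -0.9, -1.1]
gripper_width: 21.4
```

```bash
python3 -c "
from h import *
go((426,-124,90),-90)"
```

```text
pos [ 4.797e+02 -1.000e-01  1.371e+02] jaw -50.5 j6 0.77 clk 6.8 -> [ 7.9  -0.01  0.03] [ 1.89 -4.8   2.46]
```

Emit:
{"fn": "send_rows", "kwargs": {"deltas": [[[0.8,0,0,0.1,-0.5,0.25,0],[1.6,0,0,0.2,-1.1,0.6,0],[2.4,0,0,0.4,-1.7,0.9,0],[3.2,0,0,0.6,-2.3,1.2,0],[4.0,0,0,0.8,-2.9,1.5,0],[4.8,0,0,1.0,-3.4,1.75,0],[5.6,0,0,1.2,-3.9,2.0,0],[6.4,0,0,1.4,-4.3,2.2,0],[7.1,0,0,1.6,-4.6,2.35,0],[7.6,0,0,1.8,-4.75,2.45,0],[7.9,0,0,1.9,-4.8,2.45,0],[7.9,0,0,1.9,-4.8,2.45,0]]]}}

```text
clock: 7.8
position: [427.6, -122.2, 89.5]
eef_rot: [0.5, 0.499, 0.502, -0.499]
force: [0.5, -0.2, -0.5]
gripper_width: 21.8
```

```bash
python3 -c "
from h import *
go((426,-124,9),-90)"
```

```text
pos [ 427.6 -122.2   89.5] jaw -89.8 j6 1.17 clk 7.8 -> [ 0.05 -0.01  0.03] [ 3.22 -0.05  0.07]
```

Emit:
{"fn": "send_rows", "kwargs": {"deltas": [[[0,0,0,0.3,0,0,0],[0,0,0,0.7,0,0,0],[0,0,0,1.1,0,0,0],[0,0,0,1.5,0,0,0],[0,0,0,1.9,0,0,0],[0,0,0,2.3,0,0,0],[0,0,0,2.6,0,0,0],[0,0,0,2.8,0,0,0],[0,0,0,2.95,0,0,0],[0,0,0,3.05,0,0,0],[0,0,0,3.1,0,0,0],[0,0,0,3.1,0,0,0]]]}}

```text
clock: 8.8
position: [429.2, -122.4, 13.7]
eef_rot: [0.502, 0.498, 0.502, -0.498]
force: [-0.3, 0.0, 0.2]
gripper_width: 21.7
```

```bash
python3 -c "
from h import *
go((427.6,-122.2,9),-90); print(robot.sense()['force'])"
```

```text
pos [ 429.2 -122.4   13.7] jaw -89.6 j6 1.17 clk 8.8 -> [ 0.08  0.   -0.  ] [ 0.19 -0.07 -0.01]
[-0.25443054  0.02880732  0.23076528]
```

Emit:
{"fn": "send_rows", "kwargs": {"deltas": [[[0,0,0,0.05,0,0,0],[0,0,0,0.1,0,0,0],[0,0,0,0.14,0,0,0],[0,0,0,0.17,0,0,0],[0,0,0,0.18,0,0,0],[0,0,0,0.18,0,0,0]]]}}

```text
clock: 9.3
position: [429.1, -122.3, 9.1]
eef_rot: [0.502, 0.498, 0.502, -0.498]
force: [-0.5, 0.1, -0.7]
gripper_width: 21.7
```

Emit:
{"fn": "send_rows", "kwargs": {"deltas": [[[0,0,0,0,0,0,0.28],[0,0,0,0,0,0,0.36],[0,0,0,0,0,0,0.44],[0,0,0,0,0,0,0.5],[0,0,0,0,0,0,0.5],[0,0,0,0,0,0,0.5]]]}}

```text
clock: 9.8
position: [429.1, -122.3, 9.2]
eef_rot: [0.502, 0.498, 0.502, -0.498]
force: [0.1, 0.2, -0.9]
gripper_width: 46.3
```

Emit:
{"fn": "send_rows", "kwargs": {"deltas": [[[0,0,0,-0.2,0,0,0.5],[0,0,0,-0.6,0,0,0.5],[0,0,0,-1.2,0,0,0.5],[0,0,0,-2.0,0,0,0.5],[0,0,0,-2.9,0,0,0.5],[0,0,0,-3.8,0,0,0.5],[0,0,0,-4.7,0,0,0.5],[0,0,0,-5.3,0,0,0.5],[0,0,0,-5.6,0,0,0.5]]]}}

```text
clock: 10.55
position: [430.6, -122.9, 152.9]
eef_rot: [0.503, 0.499, 0.5, -0.498]
force: [0.5, 0.3, -0.2]
gripper_width: 46.4
```

```bash
python3 -c "
from h import *
snap('d'); go((624.5,-118.5,130),-90)
im=cv2.imread('pics/d_top.png')[250:350,310:410]; im2=cv2.imread('pics/d_side.png')[220:380,210:370]
cv2.imwrite('pics/d2.png',np.hstack([cv2.resize(im,(400,400)),cv2.resize(im2,(400,400))]))"
```

```text
pos [ 430.3 -122.8  151.3] jaw -89.6 j6 1.17 clk 10.65 -> [ 0.08  0.02 -0.04] [ 0.88  7.77 -0.12]
```

View pics/d2.png

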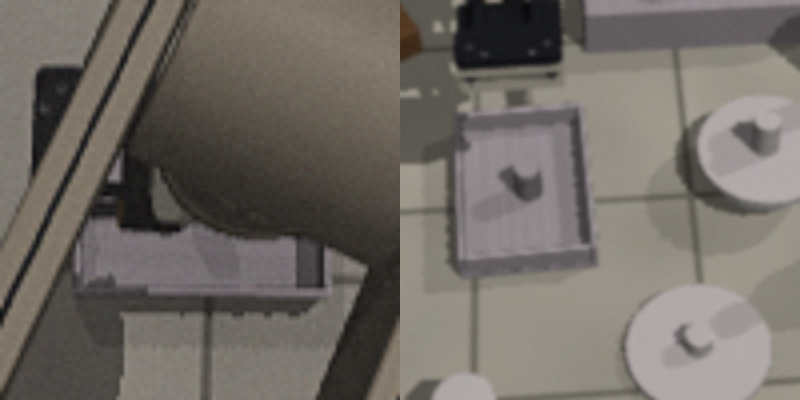

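The basket stands upright in the tray (right crop, at about (527,178)). On to the vessel.

Emit:
{"fn": "send_rows", "kwargs": {"deltas": [[[0,0,0,0,0.4,0,0.5],[0,0,0,0.1,1.2,0,0.5],[0,0,0,0.2,2.2,0,0.5],[0,0,0,0.3,3.3,0,0.5],[0,0,0,0.4,4.4,-0.1,0.5],[0,0,0,0.5,5.5,-0.1,0.5],[0,0,0,0.6,6.5,-0.1,0.5],[0,0,0,0.7,7.2,-0.1,0.5],[0,0,0,0.8,7.6,-0.1,0.5],[0,0,0,0.9,7.75,-0.1,0.5],[0,0,0,0.9,7.75,-0.1,0.5],[0,0,0,0.9,7.75,-0.1,0.5]]]}}

```text
clock: 11.65
position: [621.7, -118.3, 125.3]
eef_rot: [0.501, 0.498, 0.503, -0.499]
force: [0.6, 0.6, 0.1]
gripper_width: 46.6
```

```bash
python3 -c "
from h import *
go((624.5,-118.7,48),-90)"
```

```text
pos [ 621.7 -118.3  125.3] jaw -89.6 j6 1.29 clk 11.65 -> [ 0.08 -0.01  0.03] [3.09 0.12 0.02]
```

Emit:
{"fn": "send_rows", "kwargs": {"deltas": [[[0,0,0,0.3,0.05,0,0.5],[0,0,0,0.7,0.1,0,0.5],[0,0,0,1.1,0.1,0,0.5],[0,0,0,1.5,0.1,0,0.5],[0,0,0,1.9,0.1,0,0.5],[0,0,0,2.3,0.1,0,0.5],[0,0,0,2.6,0.1,0,0.5],[0,0,0,2.8,0.1,0,0.5],[0,0,0,2.95,0.1,0,0.5],[0,0,0,3.0,0.1,0,0.5],[0,0,0,3.0,0.1,0,0.5]]]}}

```text
clock: 12.57
position: [625.4, -118.4, 51.5]
eef_rot: [0.502, 0.498, 0.502, -0.498]
force: [-0.2, -0.0, -0.3]
gripper_width: 46.8
```

```bash
python3 -c "
from h import *
go((624.5,-118.7,48),-90);print(robot.sense()['force'])"
```

```text
pos [ 625.4 -118.4   51.5] jaw -89.6 j6 1.3 clk 12.5667 -> [ 0.08 -0.    0.  ] [ 0.14 -0.04  0.01]
[-0.18456901 -0.04522383 -0.27576647]
```

Nudging down 3 mm, then closing on the stem.

Emit:
{"fn": "send_rows", "kwargs": {"deltas": [[[0,0,0,0.07,0,0,0.5],[0,0,0,0.12,-0.02,0,0.4],[0,0,0,0.12,-0.02,0,0.3],[0,0,0,0.12,-0.02,0,0.2],[0,0,0,0.12,-0.02,0,0.1],[0,0,0,0.12,-0.02,0,0],[0,0,0,0.12,-0.02,0,0],[0,0,0,0.12,-0.02,0,0],[0,0,0,0.12,-0.02,0,0]]], "squeeze": 30}}

```text
clock: 13.32
position: [625.0, -118.3, 48.8]
eef_rot: [0.502, 0.498, 0.502, -0.498]
force: [-0.8, 1.6, 1.3]
gripper_width: 21.6
```

Emit:
{"fn": "send_rows", "kwargs": {"deltas": [[[0,0,0,-0.1,0,0,0],[0,0,0,-0.3,0,0,0],[0,0,0,-0.6,0,0,0],[0,0,0,-1.0,0,0,0],[0,0,0,-1.5,0,0,0],[0,0,0,-2.0,0,0,0],[0,0,0,-2.6,0,0,0],[0,0,0,-3.2,0,0,0],[0,0,0,-3.8,0,0,0],[0,0,0,-4.4,0,0,0],[0,0,0,-5.0,0,0,0],[0,0,0,-5.5,0,0,0]]]}}

```text
clock: 14.32
position: [625.5, -118.6, 189.2]
eef_rot: [0.503, 0.499, 0.501, -0.498]
force: [0.4, -0.7, -3.1]
gripper_width: 21.4
```

```bash
python3 -c "
from h import *
snap('e'); go((540,50,220),-20); print(robot.sense()['force'],robot.sense()['gripper_width'])
im=cv2.imread('pics/e_top.png')[120:320,240:440]; im2=cv2.imread('pics/e_side.png')[100:340,240:480]
cv2.imwrite('pics/e2.png',np.hstack([cv2.resize(im,(400,400)),cv2.resize(im2,(400,400))]))"
```

```text
pos [ 626.8 -119.   190.6] jaw -89.6 j6 1.3 clk 14.4167 -> [-13.92   0.06  -0.05] [-1.21 -3.42 -6.78]
[ 0.80735937 -0.33859052 -2.27045711] 21.827441180201486
```

View pics/e2.png

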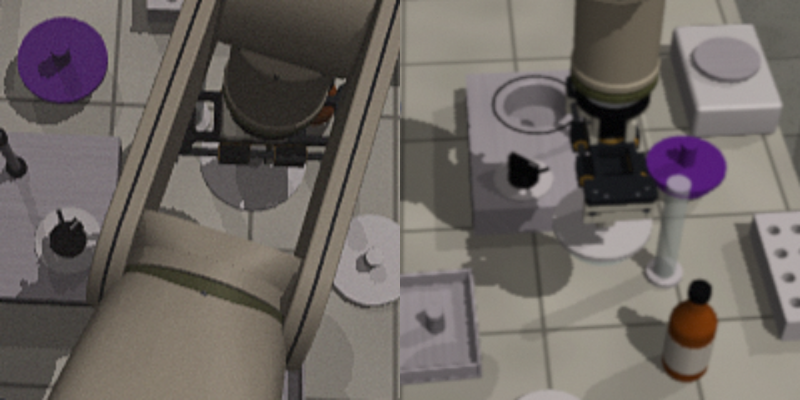

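The vessel is held level and everything around it is undisturbed. Moving it toward the seat with the mast kept clear on the +x side.

Emit:
{"fn": "send_rows", "kwargs": {"deltas": [[[-0.5,0,0,-0.1,-0.2,-0.3,0],[-1.5,0,0,-0.2,-0.6,-0.7,0],[-2.7,0,0,-0.3,-1.0,-1.2,0],[-3.9,0,0,-0.4,-1.4,-1.8,0],[-5.1,0,0,-0.5,-1.8,-2.4,0],[-6.3,0,0,-0.6,-2.2,-3.1,0],[-7.5,0,0,-0.7,-2.5,-3.8,0],[-8.7,0,0,-0.8,-2.8,-4.5,0],[-9.9,0,0,-0.9,-3.1,-5.2,0],[-11.1,0,0,-1.0,-3.3,-5.8,0],[-12.3,0,0,-1.1,-3.4,-6.3,0],[-13.0,0,0,-1.2,-3.4,-6.8,0]]]}}

```text
clock: 15.42
position: [537.7, 51.8, 215.7]
eef_rot: [0.691, 0.148, 0.692, -0.149]
force: [0.2, 0.5, -2.6]
gripper_width: 21.3
```

```bash
python3 -c "
from h import *
go((545,150,200),0); go((583,237,180),0)"
```

```text
pos [537.7  51.8 215.7] jaw -24.2 j6 0.42 clk 15.4167 -> [-4.85 -0.01  0.  ] [ 0.63  3.7  -1.35]
pos [537.7  51.8 215.7] jaw -24.2 j6 0.42 clk 15.4167 -> [-4.85 -0.01  0.  ] [ 1.42  7.5  -1.39]
```

Emit:
{"fn": "send_rows", "kwargs": {"deltas": [[[-0.4,0,0,0.1,0.4,-0.15,0],[-0.9,0,0,0.2,1.1,-0.4,0],[-1.4,0,0,0.3,1.9,-0.7,0],[-1.9,0,0,0.4,2.8,-1.0,0],[-2.4,0,0,0.6,3.7,-1.35,0],[-2.9,0,0,0.7,4.5,-1.4,0],[-3.4,0,0,0.8,5.3,-1.4,0],[-3.9,0,0,1.0,6.1,-1.4,0],[-4.3,0,0,1.1,6.8,-1.4,0],[-4.6,0,0,1.2,7.3,-1.4,0],[-4.8,0,0,1.3,7.5,-1.4,0],[-4.8,0,0,1.4,7.5,-1.4,0]]]}}

```text
clock: 16.42
position: [584.8, 236.8, 179.9]
eef_rot: [0.707, 0.003, 0.708, -0.003]
force: [0.1, 1.0, -2.8]
gripper_width: 21.6
```

Emit:
{"fn": "send_rows", "kwargs": {"deltas": [[[0,0,0,0.3,0,0,0],[0,0,0,0.7,0,0,0],[0,0,0,1.1,0,0,0],[0,0,0,1.5,0,0,0],[0,0,0,1.9,0,0,0],[0,0,0,2.1,0,0,0],[0,0,0,2.2,0,0,0],[0,0,0,2.2,0,0,0],[0,0,0,2.2,0,0,0]]]}}

```text
clock: 17.17
position: [585.1, 236.0, 126.4]
eef_rot: [0.707, 0.004, 0.707, -0.004]
force: [-0.5, -0.0, -3.1]
gripper_width: 21.7
```

```bash
python3 -c "
from h import *
snap('f'); go((583,236.7,100),0); s=robot.sense(); print(s['force'],s['torque'],Rt().as_matrix().round(3))
im=cv2.imread('pics/f_top.png')[150:290,150:290]; im2=cv2.imread('pics/f_side.png')[80:280,220:420]
cv2.imwrite('pics/f2.png',np.hstack([cv2.resize(im,(400,400)),cv2.resize(im2,(400,400))]))"
```

```text
pos [585.4 236.2 127. ] jaw -0.6 j6 0.31 clk 17.2667 -> [-0.12  0.01 -0.  ] [ 1.08  0.02 -0.1 ]
[-0.51847718 -0.03121668 -2.78224509] [-0.07478916 -0.08741431  0.00979111] [[ 0.001  0.01   1.   ]
 [ 0.     1.    -0.01 ]
 [-1.     0.     0.001]]
```

View pics/f2.png

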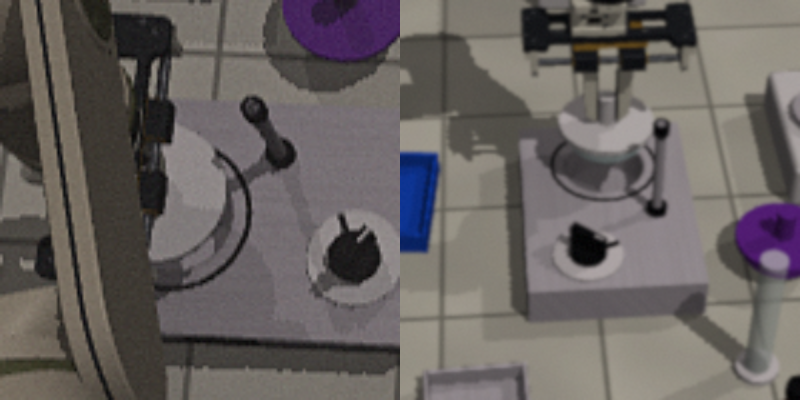

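```bash
python3 - <<'E'
from h import *
from scipy.optimize import least_squares
for n in("top","side"):
    P=cloud(n,np.load(f"pics/f_{n}.npy")); Q=P.reshape(-1,3)
    m=(np.hypot(Q[:,0]-585,Q[:,1]-236)<65)&(Q[:,2]>114)&(Q[:,2]<125); q=Q[m]; print(n,len(q),q[:,2].mean(),np.median(q[:,2]))
    hull=cv2.convexHull(q[:,:2].astype(np.float32))[:,0]
    f=lambda p:np.clip(np.hypot(q[:,0]-p[0],q[:,1]-p[1])-55.8,0,None)*3
    print(hull.min(0),hull.max(0))
    # edge pts: outermost per angle
    a=np.degrees(np.arctan2(q[:,1]-236,q[:,0]-585)); R=np.hypot(q[:,0]-585,q[:,1]-236); k=(a//8).astype(int)
    E=np.array([q[k==i][R[k==i].argmax()] for i in np.unique(k)]); E=E[np.hypot(E[:,0]-585,E[:,1]-236)>50]
    s=least_squares(lambda p:np.hypot(E[:,0]-p[0],E[:,1]-p[1])-p[2],[585,236,56],loss="soft_l1"); print("circ",s.x.round(1),len(E))
    s=least_squares(lambda p:np.hypot(E[:,0]-p[0],E[:,1]-p[1])-56,[585,236],loss="soft_l1"); print("circ56",s.x.round(1))
    # seat ring (a frame): same method for deck edge / rim
    P=cloud(n,np.load(f"pics/a_{n}.npy")); Q=P.reshape(-1,3); c=(583,236.5)
    m=(np.hypot(Q[:,0]-c[0],Q[:,1]-c[1])<58)&(abs(Q[:,2]-50)<3); q=Q[m]; R=np.hypot(q[:,0]-c[0],q[:,1]-c[1]); k=(np.degrees(np.arctan2(q[:,1]-c[1],q[:,0]-c[0]))//10).astype(int)
    E=np.array([q[k==i][R[k==i].argmin()] for i in np.unique(k)])
    s=least_squares(lambda p:np.hypot(E[:,0]-p[0],E[:,1]-p[1])-p[2],[583,236,48],loss="soft_l1"); print("rim",s.x.round(1))
    # dark ring in colour
    I=cv2.imread(f"pics/a_{n}.png").mean(2).reshape(-1); R=np.hypot(Q[:,0]-c[0],Q[:,1]-c[1]); m=(I<70)&(R>55)&(R<70)&(abs(Q[:,2]-50)<4)&(Q[:,0]<620)
    E=Q[m]; s=least_squares(lambda p:np.hypot(E[:,0]-p[0],E[:,1]-p[1])-p[2],[583,236,62],loss="soft_l1"); print("ring",s.x.round(1),len(E))
E
```

```text
top 864 118.89153460405396 118.92956566264684
[529.72296 179.26367] [638.9865  235.19116]
circ [585.1 234.2  55.1] 22
circ56 [585.2 235.3]
rim [583.3 236.5  48.2]
ring [582.5 237.   62.6] 220
side 903 120.10074473369552 120.21750306437605
[529.51495 176.52429] [640.7847  285.09723]
circ [584.7 232.9  55.6] 40
circ56 [584.7 233.1]
rim [582.1 235.   47.7]
ring [583.4 239.2  62.6] 66
```

Emit:
{"fn": "send_rows", "kwargs": {"deltas": [[[0,0,0,0.2,0.02,-0.04,0],[0,0,0,0.4,0.05,-0.09,0],[0,0,0,0.6,0.05,-0.09,0],[0,0,0,0.8,0.05,-0.09,0],[0,0,0,1.0,0.05,-0.09,0],[0,0,0,1.2,0.05,-0.09,0],[0,0,0,1.4,0.05,-0.09,0],[0,0,0,1.5,0.05,-0.09,0],[0,0,0,1.55,0.05,-0.09,0],[0,0,0,1.55,0.05,-0.09,0]]]}}

```text
clock: 18.1
position: [582.5, 237.2, 86.9]
eef_rot: [0.707, 0.004, 0.707, -0.004]
force: [0.1, -0.6, -3.0]
gripper_width: 21.4
```

```bash
python3 - <<'E'
from h import *
s=robot.sense(); print(s['force'].round(2),s['torque'].round(3)); go((583,237.4,64.8),0)
snap('g'); im2=cv2.imread('pics/g_side.png')[120:240,260:380]; im=cv2.imread('pics/g_top.png')[150:290,150:290]
cv2.imwrite('pics/g2.png',np.hstack([cv2.resize(im,(400,400)),cv2.resize(im2,(400,400),interpolation=cv2.INTER_CUBIC)]))
E
```

```text
[ 0.1 -0.6 -3. ] [-0.083 -0.09  -0.036]
pos [582.5 237.2  86.9] jaw -0.6 j6 0.32 clk 18.1 -> [-0.12 -0.01  0.  ] [0.89 0.01 0.02]
```

View pics/g2.png

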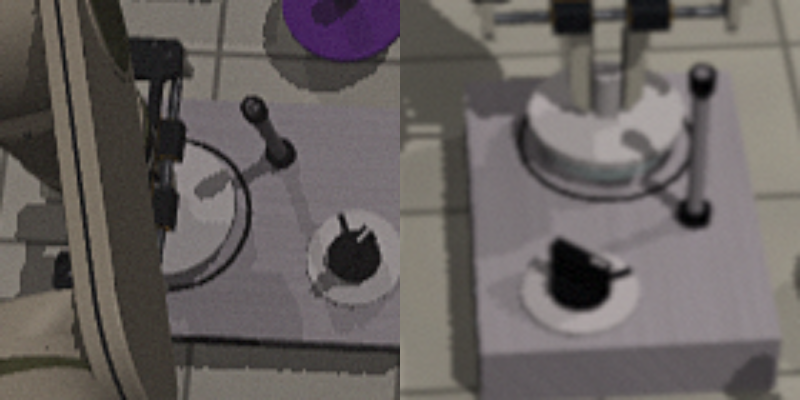

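The taper is entering the seat with no contact force. Going on in small steps.

Emit:
{"fn": "send_rows", "kwargs": {"deltas": [[[0,0,0,0.08,0,0.01,0],[0,0,0,0.16,0,0.02,0],[0,0,0,0.24,0,0.02,0],[0,0,0,0.32,0,0.02,0],[0,0,0,0.32,0,0.02,0]]]}}

```text
clock: 18.62
position: [582.7, 237.1, 78.6]
eef_rot: [0.707, 0.004, 0.707, -0.004]
force: [-0.4, 0.1, -3.5]
gripper_width: 21.4
```

```bash
python3 - <<'E'
from h import *
s=robot.sense(); print(s['force'].round(2),s['torque'].round(3)); go((583,237.4,64.8),0)
E
```

```text
[-0.4   0.13 -3.54] [ 0.031 -0.045 -0.016]
pos [582.7 237.1  78.6] jaw -0.6 j6 0.32 clk 18.6167 -> [-0.12 -0.01  0.  ] [0.55 0.01 0.01]
```

Past the taper, the 91 mm body is inside with no contact.

Emit:
{"fn": "send_rows", "kwargs": {"deltas": [[[0,0,0,0.08,0,0,0],[0,0,0,0.16,0,0,0],[0,0,0,0.24,0,0,0],[0,0,0,0.32,0,0,0],[0,0,0,0.4,0,0,0],[0,0,0,0.4,0,0,0]]]}}

```text
clock: 19.12
position: [582.8, 237.1, 68.7]
eef_rot: [0.707, 0.004, 0.707, -0.004]
force: [0.9, -0.6, -3.3]
gripper_width: 21.7
```

Emit:
{"fn": "send_rows", "kwargs": {"deltas": [[[0,0,0,0.03,0,0,0],[0,0,0,0.06,0,0,0],[0,0,0,0.09,0,0,0],[0,0,0,0.12,0,0,0],[0,0,0,0.12,0,0,0]]]}}

```text
clock: 19.53
position: [583.1, 237.2, 66.2]
eef_rot: [0.707, 0.004, 0.707, -0.004]
force: [0.5, 0.4, -2.9]
gripper_width: 21.4
```

```bash
python3 - <<'E'
from h import *
s=robot.sense(); print(s['force'].round(2),s['torque'].round(3)); go((583,237.4,64.8),0)
E
```

```text
[ 0.53  0.36 -2.9 ] [-0.036 -0.043 -0.057]
pos [583.1 237.2  66.2] jaw -0.6 j6 0.32 clk 19.5333 -> [-0.12 -0.    0.  ] [ 0.06  0.01 -0.  ]
```

Emit:
{"fn": "send_rows", "kwargs": {"deltas": [[[0,0,0,0.03,0,0,0],[0,0,0,0.05,0,0,0],[0,0,0,0.07,0,0,0],[0,0,0,0.07,0,0,0]]]}}

```text
clock: 19.87
position: [583.2, 237.3, 64.9]
eef_rot: [0.707, 0.004, 0.707, -0.004]
force: [-0.5, 0.2, -1.5]
gripper_width: 21.9
```

```bash
python3 - <<'E'
from h import *
s=robot.sense(); print(s['force'].round(2),s['torque'].round(3)); go((583,237.4,64.8),0)
E
```

```text
[-0.46  0.19 -1.47] [-0.047  0.005  0.037]
pos [583.2 237.3  64.9] jaw -0.6 j6 0.32 clk 19.8667 -> [-0.12  0.   -0.  ] [ 0.    0.   -0.01]
```

Emit:
{"fn": "send_rows", "kwargs": {"deltas": [[[0,0,0,0.02,0,0,0],[0,0,0,0.03,0,0,0],[0,0,0,0.03,0,0,0]]]}}

```text
clock: 20.12
position: [583.3, 237.4, 64.7]
eef_rot: [0.707, 0.004, 0.707, -0.004]
force: [-3.7, -0.7, 4.2]
gripper_width: 21.6
```

Emit:
{"fn": "send_rows", "kwargs": {"deltas": [[[0,0,0,0,0,0,0.26],[0,0,0,0,0,0,0.32],[0,0,0,0,0,0,0.4],[0,0,0,0,0,0,0.48],[0,0,0,0,0,0,0.5],[0,0,0,0,0,0,0.5]]]}}

```text
clock: 20.62
position: [583.2, 237.3, 63.8]
eef_rot: [0.707, 0.004, 0.707, -0.004]
force: [-1.0, 0.2, -0.2]
gripper_width: 45.8
```

Emit:
{"fn": "send_rows", "kwargs": {"deltas": [[[0,0,0,-0.2,0,0,0.5],[0,0,0,-0.6,0,0,0.5],[0,0,0,-1.2,0,0,0.5],[0,0,0,-1.8,0,0,0.5],[0,0,0,-2.5,0,0,0.5],[0,0,0,-3.2,0,0,0.5],[0,0,0,-3.7,0,0,0.5],[0,0,0,-4.0,0,0,0.5],[0,0,0,-4.0,0,0,0.5]]]}}

```text
clock: 21.37
position: [584.5, 237.7, 166.8]
eef_rot: [0.708, 0.004, 0.706, -0.003]
force: [0.7, 0.2, 0.0]
gripper_width: 46.5
```

```bash
python3 - <<'E'
from h import *
s=robot.sense(); print(s['force'].round(2)); go((553,83.8,165),80)
snap('i'); im2=cv2.imread('pics/i_side.png')[120:240,260:380]; im=cv2.imread('pics/i_top.png')[150:290,150:290]
cv2.imwrite('pics/i2.png',np.hstack([cv2.resize(im,(400,400)),cv2.resize(im2,(400,400),interpolation=cv2.INTER_CUBIC)]))
for n in("top","side"):
    Q=cloud(n,np.load(f"pics/i_{n}.npy")).reshape(-1,3); m=(np.hypot(Q[:,0]-583,Q[:,1]-237)<52)&(Q[:,2]>52)&(Q[:,2]<64); q=Q[m]
    A=np.c_[q[:,0]-583,q[:,1]-237,np.ones(len(q))]; print(n,len(q),np.median(q[:,2]),np.linalg.lstsq(A,q[:,2],rcond=None)[0])
E
```

```text
[0.72 0.24 0.03]
pos [584.5 237.7 166.8] jaw -0.6 j6 0.32 clk 21.3667 -> [-16.12   0.05   0.02] [ 0.06 -6.17 -1.2 ]
top 1091 57.35026963303699 [ 2.91565544e-03 -1.27635715e-03  5.73785790e+01]
side 828 58.13109702075042 [2.31461879e-03 4.01039717e-03 5.81305529e+01]
```

View pics/i2.png

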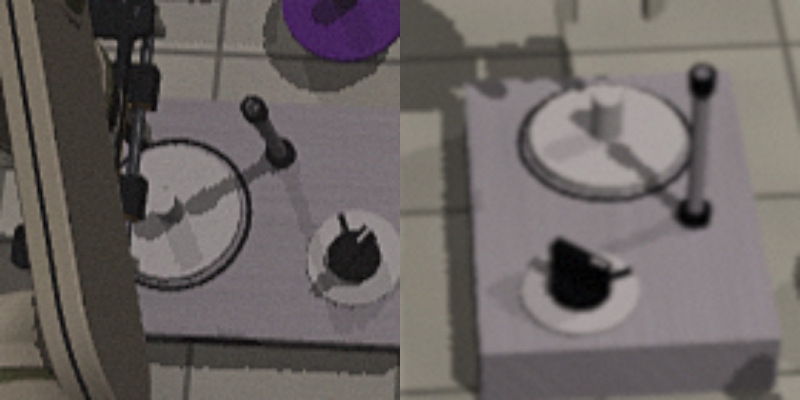

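The vessel is seated flat: its flange top reads 57.4 to 58.1 mm with slopes under 0.4 %. Next, the dial: I come in turned 26° ahead of the bar to stay clear of the mast, and the closing pads will line the bar up.

Emit:
{"fn": "send_rows", "kwargs": {"deltas": [[[-0.8,0,0,0,-0.2,-0.1,0.5],[-2.0,0,0,0,-0.7,-0.2,0.5],[-3.3,0,0,0,-1.3,-0.3,0.5],[-4.6,0,0,0,-2.0,-0.4,0.5],[-5.9,0,0,0,-2.7,-0.6,0.5],[-7.2,0,0,0,-3.4,-0.7,0.5],[-8.5,0,0,0,-4.1,-0.8,0.5],[-9.8,0,0,0,-4.8,-0.9,0.5],[-11.1,0,0,0,-5.4,-1.0,0.5],[-12.4,0,0,0,-5.8,-1.1,0.5],[-13.7,0,0,0,-6.1,-1.2,0.5],[-15.0,0,0,0,-6.2,-1.2,0.5]]]}}

```text
clock: 22.47
position: [550.2, 81.3, 162.1]
eef_rot: [0.561, -0.428, 0.563, 0.429]
force: [-0.4, 0.3, -0.3]
gripper_width: 46.9
```

```bash
python3 - <<'E'
from h import *
go((553,83.8,100),76)
E
```

```text
pos [550.2  81.3 162.1] jaw 74.7 j6 -1.25 clk 22.4667 -> [-0.27 -0.01 -0.03] [ 2.48 -0.09  0.13]
```

Emit:
{"fn": "send_rows", "kwargs": {"deltas": [[[-0.2,0,0,0.3,0,0,0.5],[-0.2,0,0,0.7,0,0,0.5],[-0.2,0,0,1.1,0,0,0.5],[-0.2,0,0,1.5,0,0,0.5],[-0.2,0,0,1.9,0,0,0.5],[-0.2,0,0,2.2,0,0,0.5],[-0.2,0,0,2.4,0,0,0.5],[-0.2,0,0,2.4,0,0,0.5],[-0.2,0,0,2.4,0,0,0.5]]]}}

```text
clock: 23.22
position: [551.4, 82.7, 103.7]
eef_rot: [0.559, -0.432, 0.56, 0.432]
force: [-0.2, 0.1, 0.5]
gripper_width: 46.2
```

```bash
python3 - <<'E'
from h import *
go((553,83.8,66),76)
E
```

```text
pos [551.4  82.7 103.7] jaw 75.4 j6 -1.26 clk 23.2167 -> [-0.12 -0.   -0.01] [ 1.51 -0.05  0.06]
```

Emit:
{"fn": "send_rows", "kwargs": {"deltas": [[[0,0,0,0.2,-0.05,0.05,0.5],[0,0,0,0.5,-0.05,0.06,0.5],[0,0,0,0.8,-0.05,0.06,0.5],[0,0,0,1.1,-0.05,0.06,0.5],[0,0,0,1.3,-0.05,0.06,0.5],[0,0,0,1.45,-0.05,0.06,0.5],[0,0,0,1.5,-0.05,0.06,0.5],[0,0,0,1.5,-0.05,0.06,0.5]]]}}

```text
clock: 23.88
position: [552.8, 83.7, 65.8]
eef_rot: [0.559, -0.432, 0.56, 0.433]
force: [0.5, -0.2, 0.1]
gripper_width: 46.7
```

```bash
python3 - <<'E'
from h import *
s=robot.sense(); print(s['force'].round(2)); go((553,83.8,66),76)
snap('j'); im2=cv2.imread('pics/j_side.png')[120:240,260:380]; im=cv2.imread('pics/j_top.png')[170:290,200:320]
cv2.imwrite('pics/j2.png',np.hstack([cv2.resize(im,(400,400)),cv2.resize(im2,(400,400),interpolation=cv2.INTER_CUBIC)]))
E
```

```text
[ 0.45 -0.2   0.07]
pos [552.8  83.7  65.8] jaw 75.4 j6 -1.26 clk 23.8833 -> [-0.12 -0.   -0.01] [-0.01 -0.01  0.01]
```

View pics/j2.png

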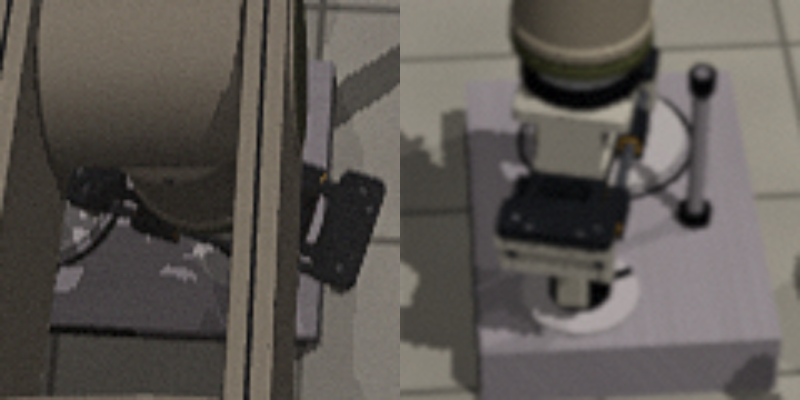

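The fingers straddle the bar and clear the mast. Closing.

Emit:
{"fn": "send_rows", "kwargs": {"deltas": [[[0,0,0,0,0,0,0.4],[0,0,0,0,0,0,0.33],[0,0,0,0,0,0,0.27],[0,0,0,0,0,0,0.21],[0,0,0,0,0,0,0.15],[0,0,0,0,0,0,0.1],[0,0,0,0,0,0,0.05],[0,0,0,0,0,0,0],[0,0,0,0,0,0,0],[0,0,0,0,0,0,0]]], "squeeze": 15}}

```text
clock: 24.82
position: [553.2, 84.3, 66.6]
eef_rot: [0.56, -0.432, 0.559, 0.433]
force: [-1.7, 5.4, 3.3]
gripper_width: 11.0
```

Width 11.0 mm, so the pads lie flat on the bar and it now stands at about -14.6°. Turning by +37.5°.

Emit:
{"fn": "send_rows", "kwargs": {"deltas": [[[-0.4,0,0,0,0,0,0],[-1.1,0,0,0,0,0,0],[-1.8,0,0,0,0,0,0],[-2.6,0,0,0,0,0,0],[-3.4,0,0,0,0,0,0],[-4.2,0,0,0,0,0,0],[-5.0,0,0,0,0,0,0],[-5.8,0,0,0,0,0,0],[-6.5,0,0,0,0,0,0],[-7.1,0,0,0,0,0,0],[-7.5,0,0,0,0,0,0],[-7.5,0,0,0,0,0,0]]]}}

```text
clock: 25.82
position: [553.0, 84.3, 66.6]
eef_rot: [0.39, -0.59, 0.39, 0.59]
force: [-2.2, 5.8, 2.8]
gripper_width: 11.0
```

Emit:
{"fn": "send_rows", "kwargs": {"deltas": [[[0,0,0,0,0,0,0],[0,0,0,0,0,0,0],[0,0,0,0,0,0,0]]]}}

```text
clock: 26.07
position: [553.0, 84.4, 66.6]
eef_rot: [0.391, -0.589, 0.39, 0.59]
force: [-2.4, 5.4, 3.1]
gripper_width: 10.5
```

```bash
python3 - <<'E'
from h import *
s=robot.sense(); print(s['force'].round(2),s['torque'].round(3)); go((553,83.8,66),113)
E
```

```text
[-2.4   5.38  3.06] [ 1.027  0.185 -0.074]
pos [553.   84.4  66.6] jaw 112.9 j6 -1.91 clk 26.0667 -> [-0.02  0.01  0.  ] [ 0.03  0.01 -0.02]
```

Emit:
{"fn": "send_rows", "kwargs": {"deltas": [[[0,0,0,0,0,0,0.2],[0,0,0,0,0,0,0.3],[0,0,0,0,0,0,0.4],[0,0,0,0,0,0,0.4],[0,0,0,-0.3,0,0,0.4],[0,0,0,-0.8,0,0,0.4],[0,0,0,-1.4,0,0,0.4],[0,0,0,-2.2,0,0,0.4],[0,0,0,-3.0,0,0,0.4],[0,0,0,-3.8,0,0,0.4],[0,0,0,-4.5,0,0,0.4],[0,0,0,-5.0,0,0,0.4]]]}}

```text
clock: 27.07
position: [554.2, 83.7, 195.1]
eef_rot: [-0.392, 0.59, -0.39, -0.588]
force: [0.4, 0.5, 0.1]
gripper_width: 37.1
```

```bash
python3 - <<'E'
from h import *
go((430,-230,220))
E
```

```text
pos [554.2  83.7 195.1] jaw 112.9 j6 -1.91 clk 27.0667 -> [0. 0. 0.] [-1.02  9.46 -9.63]
```

Emit:
{"fn": "send_rows", "kwargs": {"deltas": [[[0.5,0,0,-0.1,0.5,-0.5,0.4],[1.3,0,0,-0.2,1.3,-1.3,0.4],[2.1,0,0,-0.3,2.2,-2.2,0.4],[2.9,0,0,-0.4,3.1,-3.1,0.4],[3.7,0,0,-0.5,4.0,-4.1,0.4],[4.5,0,0,-0.6,4.9,-5.0,0.4],[5.3,0,0,-0.7,5.8,-5.9,0.4],[6.1,0,0,-0.8,6.7,-6.8,0.4],[6.9,0,0,-0.9,7.6,-7.7,0.4],[7.7,0,0,-1.0,8.4,-8.5,0.4],[8.4,0,0,-1.0,9.1,-9.2,0.4],[9.0,0,0,-1.0,9.4,-9.6,0.4]]]}}

```text
clock: 28.07
position: [428.8, -231.4, 217.5]
eef_rot: [0.587, -0.394, 0.588, 0.393]
force: [-0.4, 0.3, -1.0]
gripper_width: 37.3
```

```bash
python3 - <<'E'
from h import *
snap('k'); im2=cv2.imread('pics/k_side.png')[120:240,260:380]; im=cv2.imread('pics/k_top.png')[205:275,240:310]
cv2.imwrite('pics/k2.png',np.hstack([cv2.resize(im,(400,400),interpolation=cv2.INTER_CUBIC),cv2.resize(im2,(400,400),interpolation=cv2.INTER_CUBIC)]))
c=(553,83.8)
for n in("top","side"):
    P=cloud(n,np.load(f"pics/k_{n}.npy")).reshape(-1,3); I=cv2.imread(f"pics/k_{n}.png").mean(2).reshape(-1)
    R=np.hypot(P[:,0]-c[0],P[:,1]-c[1])
    q=P[(R<27)&(P[:,2]>83)&(P[:,2]<91)]; w,V=np.linalg.eigh(np.cov(q[:,:2].T)); v=V[:,1]*np.sign(V[0,1]); r=cv2.minAreaRect(q[:,:2].astype(np.float32))
    print(n,"bar",len(q),q.mean(0).round(1),np.degrees(np.arctan2(v[1],v[0])).round(1),r)
    m=(R<42)&(R>23)&(P[:,2]>50)&(P[:,2]<60)&(I<60)&(P[:,0]>565); q=P[m]; print("rib",len(q),q.mean(0).round(1) if len(q) else "", np.degrees(np.arctan2(q[:,1].mean()-c[1],q[:,0].mean()-c[0])))
    m=(R<27)&(P[:,2]>82)&(P[:,2]<92)&(I>80); q=P[m]; print("white",len(q),q.mean(0).round(1))
E
```

```text
top bar 88 [552.9  83.4  86.4] 22.7 ((553.91552734375, 83.91264343261719), (44.137245178222656, 10.899554252624512), 22.106340408325195)
rib 5 [583.9  96.2  56.3] 21.91667903820225
white 7 [567.3  89.2  85.4]
side bar 89 [552.9  82.6  86.5] 23.5 ((551.92333984375, 83.57444763183594), (44.893829345703125, 16.02676010131836), 21.047130584716797)
rib 5 [581.   96.   55.2] 23.578896918425663
white 15 [559.4  90.1  86.4]
```

View pics/k2.png

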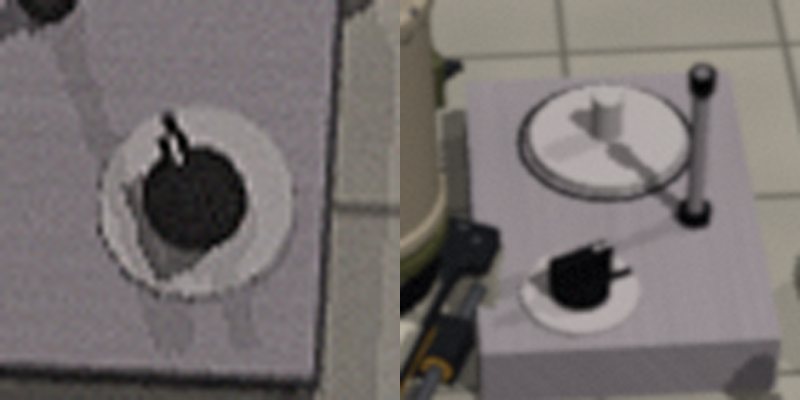

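View pics/k_top.png

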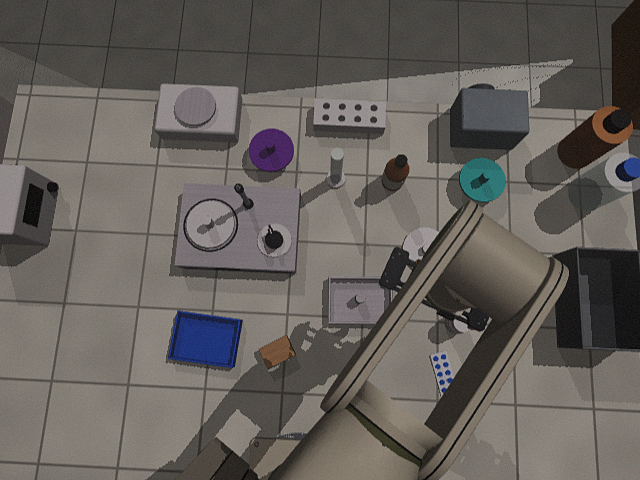

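Pointer and rib look aligned in both crops. One independent ray-cast check of the rib angle, using the pictures where it is unobstructed.

```bash
python3 - <<'E'
from h import *
for n,z in(("top",56),("side",56)):
  for tag in("a","k"):
    I=cv2.resize(cv2.imread(f"pics/{tag}_{n}.png"),None,fx=1,fy=1).mean(2)
    u0,v0=map(int,proj(n,(553,83.8,50)))
    pts=[];W=[]
    for v in range(v0-45,v0+46):
        for u in range(u0-45,u0+46):
            p=ray(n,u,v,z); dx,dy=p[0]-553,p[1]-83.8; R=np.hypot(dx,dy); a=np.degrees(np.arctan2(dy,dx))
            if 27<R<40 and -5<a<50: pts.append((dx,dy)); W.append(max(0,90-I[v,u]))
    pts=np.array(pts);W=np.array(W); m=(pts*W[:,None]).sum(0)/W.sum(); print(n,tag,m.round(1),np.hypot(*m).round(1),np.degrees(np.arctan2(m[1],m[0])).round(1))
E
```

```text
Traceback (most recent call last):
  File "h.py", line 6, in ray
    f,cx,cy,T=cal(n); d=T[:3,:3]@np.array([(u-cx)/f,(v-cy)/f,1]); o=T[:3,3]; return o+d*(z-o[2])/d[2]
              ~~~^^^
  File "h.py", line 4, in cal
    c=robot.get_calibration(n); f=240/np.tan(np.radians(c["vertical_fov"])/2); return f,c["cx"],c["cy"],np.array(c["T"])
ValueError: time passes only in moves, steps and waits
```

```bash
python3 - <<'E'
import h; from h import *
C={n:cal(n) for n in("top","side")}; h.cal=lambda n:C[n]
for n,z in(("top",56),("side",56)):
  for tag in("a","k"):
    I=cv2.imread(f"pics/{tag}_{n}.png").mean(2)
    u0,v0=map(int,proj(n,(553,83.8,50)))
    pts=[];W=[]
    for v in range(v0-45,v0+46):
        for u in range(u0-45,u0+46):
            p=ray(n,u,v,z); dx,dy=p[0]-553,p[1]-83.8; R=np.hypot(dx,dy); a=np.degrees(np.arctan2(dy,dx))
            if 27<R<40 and -5<a<50: pts.append((dx,dy)); W.append(max(0,90-I[v,u]))
    pts=np.array(pts);W=np.array(W); m=(pts*W[:,None]).sum(0)/W.sum(); print(n,tag,m.round(1),np.hypot(*m).round(1),np.degrees(np.arctan2(m[1],m[0])).round(1))
s=robot.sense(); print(s["clock"],s["force"].round(2))
E
```

```text
top a [29.6 12.5] 32.2 22.9
top k [29.  12.2] 31.5 22.9
side a [27.8 13.1] 30.8 25.3
side k [24.6 16.7] 29.7 34.2
28.1667 [0.89 0.79 1.15]
```

```bash
python3 - <<'E'
from h import *
Q=cloud("top",np.load("pics/k_top.npy")).reshape(-1,3)
for nm,c,r,z0,z1 in[("basket",(429,-122),25,36,46),("stem",(583,237),18,88,100)]:
    q=Q[(np.hypot(Q[:,0]-c[0],Q[:,1]-c[1])<r)&(Q[:,2]>z0)&(Q[:,2]<z1)]; print(nm,len(q),q.mean(0).round(1))
print(robot.sign_off())
E
```

```text
basket 67 [ 429.9 -122.6   40.5]
stem 70 [583.2 235.8  93.4]
the job is handed in; nothing more can be done
None
```

I did the job in the order asked and handed it in at about 28 s on the robot's clock.

- **Basket:** I felt in the seat with the fingers before touching the vessel. They stopped at 21.5 mm on a spent basket. I lifted it out and stood it in the steel tray; its top reads 40.5 mm, so it is upright.
- **Vessel:** I lowered it into the seat in small steps, with about 4 N at contact. The flange top reads 57 to 58 mm and lies level, so it is flat on the deck. The stem top is at 93.4 mm, which matches a seated vessel.
- **Dial:** I gripped the bar and turned it counter-clockwise. The bar now reads 22.7° to 23.5° from the two cameras. The top camera's ray-cast puts the index mark at 22.9°.
- **Checks that disagreed:** The other index mark readings spread from 21.9° to 25.3°. One last side-camera reading gave 34°, which I put down to the bar and its shadow getting into the measuring area. I went by the top camera.
- **Other things on the bench:** In the last pictures nothing else looked moved. The arm partly hid the cover and jar in the top view, and I did not re-measure any of the bystanders.

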